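# Refit the bayonet fuse carrier in a power supply

## Robot

A 6-joint arm with a two-finger parallel gripper is mounted at the origin on the work surface. World frame = base frame: x ahead of the robot, y to its left, z up, the work surface at z = 0. Lengths are in m, angles in rad, forces in N, time in s.
With the tool pointing down it reaches from about 0.35 to 0.85 m from the base axis. Payload 8.1 kg.
Tool frame: the origin (TCP) lies between the finger pads; the fingertips stand 14 mm ahead of it and the grasp point (between the pads) lies 5 mm behind it (robot.tcp_to_tips is the z of the fingertips in the tool frame, in m); z points along the fingers, y is the line along which they close (so a half turn about z gives the same grasp; the last joint's range is limited). The gripper opens to 93 mm and grips with 3 to 60 N. Pads are 15 mm wide; open, the fingers measure 128 mm over their backs; the gripper's body (75 mm by 188 mm) begins 65 mm behind the grasp point.
Start: joints at [-1.274, 0.13, 1.488, -0, 1.523, -0.085], TCP at [0.224, -0.557, 0.233] pointing down, gripper open.
Joint ranges: [-2.96, 2.96], [-0.89, 2.26], [0.02, 2.5], [-1.34, 4.48], [0, 2.73], [-2.66, 2.66]. Speed limits (rad/s): [2.39, 2.39, 2.79, 3.14, 3.14, 3.14].

## Interface

Orientations are given as a rotation vector (axis times angle).
In Python, from plant import sensors, read_camera, robot gives the robot as it stands.
- The arm moves only by the shell command python3 -m inch FILE [FORCE], which reads ROWS from the file FILE. ROWS is a JSON list of rows, 1 to 20 of them, each of 5 numbers: the finger opening in m, then dx, dy, dz in shares of the most that a row can go, 1 being 50 mm, then a turn about the tool's z in a scale on which 1.0 is 2 pi rad; each row shifts and turns the commanded pose from where the row before left it, along the tool's axes as they then stand; what a row does not reach is not made up. A row lasts 1/10 s, in which the tool goes at most 0.05 m and 0.15 rad, less where a joint would pass 70% of its speed; a pose out of reach is approached as far as the arm can. The fingers move at their own pace and stop on an object; FORCE is the grip in N (left out, the last holds). Time passes only in rows, so rows that do not move let the fingers close. It prints the time, the measured TCP pose, the force, the opening and the grip force at its end. Shift and turn numbers lie between -1 and 1, and a call with a number outside is refused. Input that does not fit is refused with a message, and nothing moves.
- sensors.read_state(): the state, without advancing time (a new reading comes with each control period).
- read_camera(name): name is "scene" or "top" or "wrist"; returns a dict with "image" (420x560x3 uint8, red, green, blue), "depth" (420x560 float32, m along the optical axis (not along the pixel's ray), 0 where there is no reading), "fx", "fy", "cx", "cy" (pixels), "R" (3x3) and "t" (3): a world point X has camera coordinates R X + t. Camera axes: x right, y down, z forward; pixel columns grow to the right and rows downward; lengths in m; the calibration is good to about 2 mm. A picture is of the moment at which its call begins.
- robot.close_job(): hands the job in; it is judged then, once.
The state is a dict: "t": time; "q": joint angles; "dq": joint speeds; "joint_torque": joint torques, N m; "tool_pos": TCP position; "orientation": TCP orientation; "force": force on the tool from outside, world axes, zero at the start; "wrist_torque": the same for the moment, N m; "opening": finger opening in m; "gripper_force": force on a finger pad.
Only numpy, scipy, OpenCV 4.12 (cv2) and the standard library are available. Lean on these libraries where they do the work, as an engineer would, in place of code of your own. Each camera call takes 0.05 s, during which the arm holds its last target. There are 200 camera calls.

## Task

Pick up the black fuse carrier and fit it into the fuse holder on top of the power supply: find the slots with its two lugs, push it in against the spring, turn it clockwise (seen from above) as far as it goes and let it rise into its lock, then let go. Be gentle with the fuse holder, never forcing it, and leave the other things on the bench alone.

Things in the scene. Friction and masses are not known exactly. Their poses are not given: they have to be found in the camera images.
- carrier: Black fuse carrier, 60 mm tall, 90 g, standing upright on the bench to one side of the power supply. Origin: centre of its underside (brass tip); z up, x along its grip bar and its lugs (a half turn makes no difference). Round core 28.2 mm across up to 24 mm, tapering to 23 mm at the tip over the lowest 4 mm; flange 40 mm across from 24 to 32 mm up.
- grip (a point): Centre of the carrier's grip bar, 46 mm above its tip. The bar is 36 mm long (carrier's x), 14 mm thick (y), from 32 to 60 mm above the tip.
- lugs (a point): Middle between the carrier's two brass lugs, 8.5 mm above its tip. They point along the carrier's +x and -x: 5 mm wide, 5 mm high (6 to 11 mm above the tip), 37 mm over both ends.
- unit: Power supply, fixed to the bench: aluminium case 200 x 140 x 60 mm (x, y, z), black panel on top. Origin: centre of its underside, z up. 25 mm from its centre towards its -x side the grey round collar of the fuse holder stands 30 mm up from the panel, outside 50 mm across, bore 30 mm. The holder may take at most 40 N in all from the carrier (lugs, core and tip, sideways too).
- mouth (a point): Centre of the collar's top rim (90 mm above the bench), axes as the unit. The rim has two facing slots, 8 mm wide, 39 mm over both ends, roughly along the unit's x, but the collar is turned up to 20 degrees either way, unmeasured: look, or rest the lugs on the rim (tip 6 mm below it) and turn lightly until, within 4 degrees of the slots, they drop 4 mm onto the plunger.
- ledge (a point): On the collar's axis at the underside of the ledge, 8 mm below the rim. The lugs pass under it once the carrier's tip is 19 mm or more below the rim (spring 10.4 N; hard stop at 22 mm, 12.8 N). From the slots the carrier turns only clockwise seen from above, 75 degrees from mid-slot to the locking pocket; a solid stop is felt 4 to 5 degrees further.
- locked (a point): Where the carrier's tip is when locked: on the collar's axis, 16 mm below the rim. At the end of the turn the ledge has a pocket 3 mm deep: eased up or let go there, the carrier is lifted 3 mm into it by the spring and is held.
- plunger (a joint): Travel of the sprung brass plunger inside the collar, in m: 0 when up, growing as it is pushed down, at most 0.012. Preload 3.2 N, stiffness 0.8 N per mm; when up its top is 10 mm below the rim.
- jar: Bystander: closed white jar, 52 mm across, 60 mm tall, standing on the bench on the other side of the power supply from the carrier. Origin: centre of its underside.
- screwdriver: Bystander: screwdriver with a red handle lying on the bench far to the left of the power supply. Origin under its middle, x along it.
- module: Bystander: open circuit module 100 x 75 x 46 mm lying on the bench to the right of the power supply. Origin: centre of its underside.
Not all that is in view belongs to the job. Of the things like the carrier, leave any that is green; of the rest the smaller one is meant.

How it is judged:
On the way, in this order (a step that is already met when the one before it is completed fails the run):
1. the carrier's tip is in the bore of the fuse holder (z of carrier in the frame of mouth below -0.003 m and horizontal distance between carrier and mouth below 0.004 m), for 0.05 s.
2. the carrier pushes the plunger down far enough to pass under the ledge (value of joint plunger above 0.008 m and horizontal distance between carrier and mouth below 0.004 m), for 0.05 s.
At the end, for the whole second after the job is handed in: The carrier is locked in the fuse holder: its tip 14.2 to 17.5 mm below the rim, within 3.5 mm of the holder's axis, upright within 0.1 rad, the plunger held down by more than 4 mm, at rest and released (z of carrier in the frame of mouth between -0.0175 and -0.0142 m and horizontal distance between carrier and mouth below 0.0035 m and angle between carrier's own z axis and vertical below 0.1 rad and value of joint plunger above 0.004 m and linear speed of carrier below 0.02 m/s); the robot touches nothing.
It fails at once if the fuse holder is forced: more than 40 N between the carrier and the power supply (contact force between carrier and unit above 40 N).
It fails at once if the jar, the screwdriver or the module is moved by more than 15 mm (distance of any of jar, screwdriver, module from where it was at the start of the episode above 0.015 m).
It also fails if it takes over 72 s, if anything falls off the work surface, if the arm or the gripper's body presses on something with over 40 N, if the wrist force passes 120 N, or if a joint passes its speed limit or range.

## Working session

There is one attempt and no reset: what is moved stays moved. The work goes in short steps, Python scripts to look and compute and a shell command to move; the robot and the scene stay as the last step left them, time stands still between calls to the robot, and variables do not carry over. Pictures are saved under pics/ and viewed, at most 10 in all, crops included, and the job is handed in when it is done.

```bash
ls; mkdir -p pics; cat > h.py <<'E'
import numpy as np, cv2
from plant import sensors, read_camera, robot
def pts(c):
    d=c["depth"]; v,u=np.mgrid[0:d.shape[0],0:d.shape[1]]
    P=np.stack([(u-c["cx"])/c["fx"]*d,(v-c["cy"])/c["fy"]*d,d],-1)
    return (P-c["t"])@c["R"]   # R^T (p-t)
def ray(c,u,v,z):
    o=-c["R"].T@c["t"]; d=c["R"].T@np.array([(u-c["cx"])/c["fx"],(v-c["cy"])/c["fy"],1])
    return o+d*(z-o[2])/d[2]
def save(n,im): cv2.imwrite(n,im[:,:,::-1])
E
python3 - <<'E'
from h import *
s=sensors.read_state(); print({k:np.round(v,3) for k,v in s.items()})
for n in("scene","top"):
    c=read_camera(n); np.savez(n,**c); save(f"pics/{n}0.png",c["image"]); print(n,c["fx"],np.round(-c["R"].T@c["t"],3),np.round(c["R"],2).tolist())
E
```

```text
pics
{'t': np.float64(0.0), 'q': array([-1.274,  0.131,  1.489, -0.   ,  1.523, -0.085]), 'dq': array([-0.   ,  0.002,  0.   ,  0.   , -0.   , -0.001]), 'joint_torque': array([ 2.0000e-03, -5.5984e+01, -4.9176e+01,  7.7000e-02,  3.6000e-02,
       -0.0000e+00]), 'tool_pos': array([ 0.223, -0.556,  0.232]), 'orientation': array([-3.083, -0.596,  0.   ]), 'force': array([ 0.846, -0.194, -0.026]), 'wrist_torque': array([0.065, 0.024, 0.037]), 'gripper_force': np.float64(0.0), 'opening': np.float64(0.093)}
scene 450.14159871700775 [ 1.289 -0.034  0.754] [[0.13, 0.99, -0.02], [0.66, -0.1, -0.74], [-0.74, 0.08, -0.67]]
top 533.2908015648907 [0.458 0.043 1.337] [[-0.02, -1.0, -0.01], [-1.0, 0.02, -0.07], [0.07, 0.01, -1.0]]
```

View pics/scene0.png

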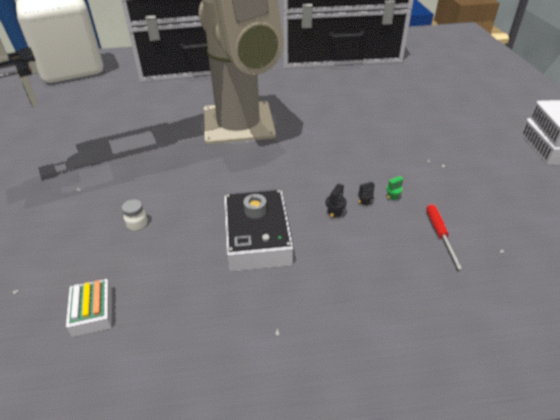

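View pics/top0.png

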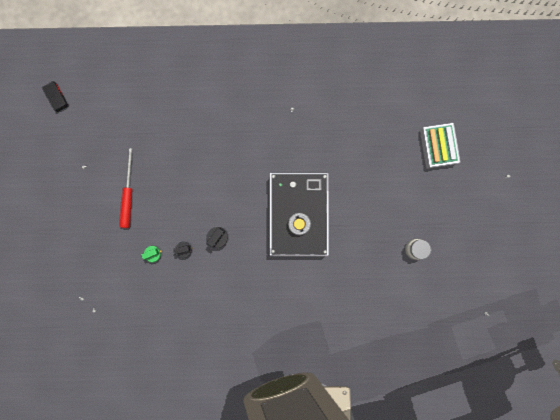

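The scene view shows, left to right, the jar (135,215), the power supply with its collar (255,205), a large black carrier (337,200), a small black one (367,193), a green one (396,188) and the screwdriver (443,237). The top view shows the same.

Possible carriers in the top view: large black (217,239), small black (183,250) and green (151,254). By the description I choose the small black one at (183,250). I'll check it in a close crop and measure.

```bash
python3 - <<'E'
from h import *
c=dict(np.load("top.npz")); s=dict(np.load("scene.npz"))
A=cv2.resize(c["image"][215:280,130:245],None,fx=5,fy=5,interpolation=cv2.INTER_CUBIC)
B=cv2.resize(s["image"][165:230,310:425],None,fx=5,fy=5,interpolation=cv2.INTER_CUBIC)
save("pics/crop1.png",cv2.resize(np.vstack([A,B]),None,fx=.9,fy=.9))
for n,k in(("top",c),("scene",s)):
    P=pts(k); z=P[...,2]
    m=((z>0.02)&(z<0.15)&(P[...,0]>.3)&(P[...,0]<.7)).astype(np.uint8)
    N,L,S,C=cv2.connectedComponentsWithStats(m)
    for i in range(1,N):
        if S[i,4]<30: continue
        q=P[L==i]; t=q[q[:,2]>q[:,2].max()-.012]
        w,V=np.linalg.eigh(np.cov(t[:,:2].T))
        print(n,C[i].round(),S[i,4],"med",np.median(q,0).round(3),"zmax",q[:,2].max().round(3),"topmean",t.mean(0).round(4),"ang",np.degrees(np.arctan2(V[1,1],V[0,1])).round(1),"sd",np.sqrt(w).round(4))
E
```

```text
top [441. 154.] 751 med [ 0.672 -0.344  0.039] zmax 0.054 topmean [ 0.6775 -0.3475  0.0468] ang 91.8 sd [0.0134 0.0171]
top [298. 214.] 4799 med [0.528 0.008 0.061] zmax 0.098 topmean [0.5051 0.0078 0.0911] ang 107.1 sd [0.0145 0.015 ]
top [125. 208.] 317 med [0.552 0.435 0.024] zmax 0.035 topmean [0.5491 0.4361 0.0258] ang 175.8 sd [0.0053 0.0273]
top [216. 237.] 365 med [0.476 0.204 0.049] zmax 0.086 topmean [0.4769 0.2068 0.0791] ang 143.9 sd [0.0051 0.0136]
top [418. 249.] 404 med [ 0.44  -0.276  0.06 ] zmax 0.068 topmean [ 0.4403 -0.2806  0.0613] ang 99.7 sd [0.0116 0.0118]
top [182. 249.] 223 med [0.448 0.289 0.036] zmax 0.066 topmean [0.448  0.2907 0.061 ] ang 102.2 sd [0.0041 0.0106]
top [151. 254.] 227 med [0.438 0.365 0.037] zmax 0.066 topmean [0.4391 0.3668 0.0604] ang 111.6 sd [0.0042 0.0109]
scene [551. 139.] 670 med [0.338 0.838 0.059] zmax 0.114 topmean [0.3224 0.8451 0.1088] ang 160.7 sd [0.0049 0.0155]
scene [395. 186.] 246 med [0.447 0.365 0.043] zmax 0.063 topmean [0.4437 0.3661 0.0577] ang 110.9 sd [0.0045 0.011 ]
scene [366. 191.] 256 med [0.456 0.289 0.043] zmax 0.064 topmean [0.4528 0.2896 0.0579] ang 102.8 sd [0.0044 0.011 ]
scene [336. 199.] 414 med [0.491 0.205 0.05 ] zmax 0.08 topmean [0.4822 0.2059 0.0759] ang 142.3 sd [0.0057 0.0146]
scene [257. 228.] 4373 med [0.564 0.006 0.059] zmax 0.092 topmean [0.51   0.0076 0.0875] ang 177.5 sd [0.014  0.0158]
scene [133. 212.] 469 med [ 0.456 -0.279  0.052] zmax 0.063 topmean [ 0.4464 -0.2807  0.0583] ang -158.9 sd [0.0119 0.0125]
scene [437. 219.] 243 med [0.558 0.434 0.024] zmax 0.028 topmean [0.5582 0.4345 0.0236] ang 176.3 sd [0.0055 0.028 ]
scene [ 90. 292.] 705 med [ 0.677 -0.344  0.038] zmax 0.049 topmean [ 0.678  -0.3468  0.043 ] ang 91.3 sd [0.0128 0.018 ]
```

View pics/crop1.png

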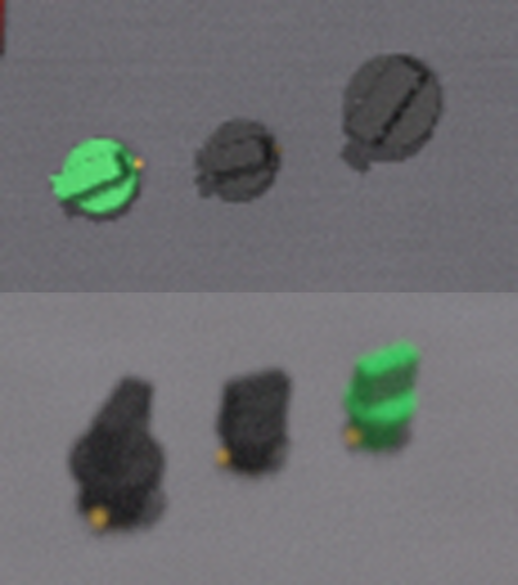

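The crop confirms it: the middle one (crop 238,160 and 255,420) is black, smaller than the left-hand black one and has brass lugs. Its top is about 61 mm up, at roughly (0.450, 0.290), with the bar at about 102.5°. Next I'll get the wrist camera geometry and the way to the collar.

```bash
cat >> h.py <<'E'
def tool():
    s=sensors.read_state(); return s, np.array(s["tool_pos"]), cv2.Rodrigues(np.array(s["orientation"]))[0]
def goto(x,y,z,phi):
    "displacement in tool axes and turn to reach pose"
    s,p,R=tool(); f=np.arctan2(R[1,0],R[0,0]); t=(f-np.radians(phi)+np.pi)%(2*np.pi)-np.pi
    print("phi",np.degrees(f).round(2),"p",p.round(4),"d tool",(R.T@(np.array([x,y,z])-p)).round(4),"turn(cw+)",t.round(4),"tilt",np.degrees(np.arccos(-R[2,2])).round(2))
E
python3 - <<'E'
from h import *
c=read_camera("wrist"); s,p,R=tool()
o=-c["R"].T@c["t"]; print("cam in tool",(R.T@(o-p)).round(4),"axes",(c["R"]@R).round(3).tolist(),c["fx"],c["cx"],c["cy"])
goto(.505,.008,.26,102.5); goto(.45,.29,.26,102.5)
E
```

```text
cam in tool [ 0.0749 -0.0002 -0.1526] axes [[0.001, 1.0, -0.001], [-0.962, 0.001, -0.272], [-0.272, 0.001, 0.962]] 362.0523296377988 276.095851258312 203.38376977720338
phi 21.87 p [ 0.2234 -0.5564  0.2318] d tool [ 0.4716 -0.4189 -0.0275] turn(cw+) -1.4072 tilt 0.08
phi 21.87 p [ 0.2234 -0.5564  0.2318] d tool [ 0.5256 -0.7011 -0.0271] turn(cw+) -1.4072 tilt 0.08
```

The rows are not in the units I measure in: shifts go in shares of 50 mm and turns go in shares of 2 pi rad. I convert before sending: 0.0337 m is 0.674, -0.002 m is -0.04.

```bash
echo '[[0.093,0.674,-0.6,-0.04,0],[0.093,0.674,-0.6,-0.04,0],[0.093,0.674,-0.6,-0.04,0],[0.093,0.674,-0.6,-0.04,0],[0.093,0.674,-0.6,-0.04,0],[0.093,0.674,-0.6,-0.04,0],[0.093,0.674,-0.6,-0.04,0],[0.093,0.674,-0.6,-0.04,0],[0.093,0.674,-0.6,-0.04,0],[0.093,0.674,-0.6,-0.04,0],[0.093,0.674,-0.6,-0.04,0],[0.093,0.674,-0.6,-0.04,0],[0.093,0.674,-0.6,-0.04,0],[0.093,0.674,-0.6,-0.04,0],[0.093,0,0,0,0]]' > m.json && python3 -m inch m.json && echo '[[0.093,0,0,0,-0.0223],[0.093,0,0,0,-0.0223],[0.093,0,0,0,-0.0223],[0.093,0,0,0,-0.0223],[0.093,0,0,0,-0.0223],[0.093,0,0,0,-0.0223],[0.093,0,0,0,-0.0223],[0.093,0,0,0,-0.0223],[0.093,0,0,0,-0.0223],[0.093,0,0,0,-0.0223],[0.093,0,0,0,0],[0.093,0,0,0,0]]' > m.json && python3 -m inch m.json
python3 - <<'E'
from h import *
c=read_camera("wrist"); np.savez("w1",**c); save("pics/w1.png",c["image"])
goto(.505,.008,.26,102.5)
E
```

```text
t: 1.65
tool_pos: [0.5061, 0.0134, 0.2604]
orientation: [-3.081, -0.604, -0.001]
force: [-0.5, -1.0, -0.3]
opening: 0.0928
gripper_force: 0.0
t: 2.85
tool_pos: [0.5047, 0.0084, 0.2604]
orientation: [-1.981, -2.438, 0.0]
force: [0.3, -0.6, 0.1]
opening: 0.093
gripper_force: 0.0
phi 101.84 p [0.5047 0.0085 0.2605] d tool [-0.0005  0.0002  0.0005] turn(cw+) -0.0115 tilt 0.02
```

View pics/w1.png

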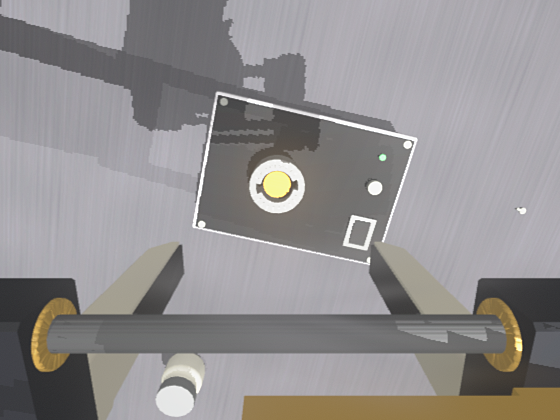

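The wrist view shows the collar at (277,186) with the yellow plunger inside and dark slots at left and right, about (257,186) and (298,186). I'll measure the axis and the slot angle by casting pixels onto the rim plane.

```bash
cat > collar.py <<'E'
from h import *
import sys
def collar(c,u0,v0,zr,name=None):
    g=c["image"].astype(float).mean(2)
    P=pts(c); v,u=np.mgrid[0:420,0:560]; near=np.hypot(u-u0,v-v0)<40
    q=P[near]; r=q[(q[:,2]>.08)&(q[:,2]<.1)]; print("rim z depth median",np.median(r[:,2]).round(4))
    o=-c["R"].T@c["t"]; D=np.stack([(u-c["cx"])/c["fx"],(v-c["cy"])/c["fy"],np.ones_like(u,float)],-1)@c["R"]
    X=o+D*((zr-o[2])/D[...,2])[...,None]
    # bright low-saturation ring = rim
    im=c["image"].astype(int); m=(near&(im.min(2)>150)).astype(np.uint8)
    cn=max(cv2.findContours(m,cv2.RETR_EXTERNAL,cv2.CHAIN_APPROX_NONE)[0],key=cv2.contourArea)
    h=cv2.convexHull(cn); W=np.array([ray(c,a,b,zr)[:2] for a,b in cn[:,0]],np.float32)
    A=np.c_[2*W,np.ones(len(W))]; s=np.linalg.lstsq(A,(W**2).sum(1),rcond=None)[0]
    cx,cy=s[:2]; R=np.sqrt(s[2]+cx*cx+cy*cy); print("outer circle",cx.round(4),cy.round(4),"R",R.round(4))
    # sample brightness on circles 16..19 mm
    th=np.radians(np.arange(0,360,2)); prof=[]
    for t in th:
        a=[]
        for rr in np.arange(.0163,.0186,.0005):
            w=c["R"]@np.array([cx+rr*np.cos(t),cy+rr*np.sin(t),zr])+c["t"]
            a.append(cv2.getRectSubPix(g.astype(np.float32),(1,1),(float(c["fx"]*w[0]/w[2]+c["cx"]),float(c["fy"]*w[1]/w[2]+c["cy"])))[0,0])
        prof.append(np.mean(a))
    prof=np.array(prof); d=np.clip(np.median(prof)-25-prof,0,None)
    print("slot dir (mod 180)",(np.degrees(np.angle((d*np.exp(2j*th)).sum())/2)).round(2))
    print("dark at",[(int(np.degrees(t)),int(x)) for t,x in zip(th,prof) if x<np.median(prof)-25], "med",np.median(prof).round())
    return cx,cy
E
python3 - <<'E'
from collar import *
c=dict(np.load("w1.npz")); collar(c,277,186,.09)
c=dict(np.load("top.npz")); collar(c,299,224,.09)
E
```

```text
rim z depth median 0.0901
outer circle 0.5046 0.0084 R 0.025
slot dir (mod 180) 17.34
dark at [(2, 204), (4, 150), (6, 124), (8, 110), (10, 105), (12, 104), (14, 102), (16, 99), (18, 97), (20, 95), (22, 94), (24, 90), (26, 85), (28, 89), (29, 122), (32, 190), (182, 205), (184, 133), (186, 105), (188, 96), (190, 104), (192, 110), (194, 114), (196, 112), (198, 113), (200, 113), (202, 111), (204, 110), (206, 109), (208, 117), (210, 145), (212, 196)] med 242.0
rim z depth median 0.0899
outer circle 0.5049 0.0073 R 0.0238
slot dir (mod 180) 16.86
dark at [(2, 144), (4, 128), (6, 110), (8, 95), (10, 90), (12, 83), (14, 76), (16, 72), (18, 77), (20, 81), (22, 86), (24, 91), (26, 100), (28, 111), (29, 123), (32, 136), (34, 148), (180, 147), (182, 133), (184, 120), (186, 106), (188, 96), (190, 86), (192, 76), (194, 68), (196, 69), (198, 70), (200, 69), (202, 70), (204, 80), (206, 95), (208, 112), (210, 130), (212, 146)] med 181.0
```

```bash
python3 -c "
from h import *
goto(.45,.29,.22,102.5)"
```

```text
phi 101.84 p [0.5047 0.0085 0.2605] d tool [0.2868 0.0042 0.0405] turn(cw+) -0.0115 tilt 0.02
```

To row units: 0.041 m is 0.82, 0.006 m is 0.12, -0.0115 rad is -0.0018.

```bash
echo '[[0.093,0.82,0.012,0.1,-0.0018],[0.093,0.82,0.012,0.12,0],[0.093,0.82,0.012,0.12,0],[0.093,0.82,0.012,0.12,0],[0.093,0.82,0.012,0.12,0],[0.093,0.82,0.012,0.12,0],[0.093,0.82,0.012,0.12,0],[0.093,0,0,0,0],[0.093,0,0,0,0]]' > m.json && python3 -m inch m.json
python3 - <<'E'
from h import *
c=read_camera("wrist"); np.savez("w2",**c); save("pics/w2.png",c["image"])
P=pts(c); z=P[...,2]; goto(.45,.29,.0485,102.5)
v,u=np.mgrid[0:420,0:560]
m=((z>.05)&(z<.07)&(np.hypot(P[...,0]-.45,P[...,1]-.29)<.03)).astype(np.uint8)
print(m.sum(), P[m>0].mean(0).round(4), np.median(z[m>0]).round(4))
cn=max(cv2.findContours(m,cv2.RETR_EXTERNAL,cv2.CHAIN_APPROX_NONE)[0],key=cv2.contourArea)
W=np.array([ray(c,a,b,.06)[:2] for a,b in cn[:,0]],np.float32)
(r,sz,a)=cv2.minAreaRect(W*1000); print("rect",r,sz,a, cn[:,0].mean(0))
m2=((z>.025)&(z<.04)&(np.hypot(P[...,0]-.45,P[...,1]-.29)<.03)); print("flange pts",P[m2].mean(0).round(4),np.median(z[m2]).round(4))
E
```

```text
t: 3.8
tool_pos: [0.4456, 0.2903, 0.2192]
orientation: [-1.961, -2.454, 0.002]
force: [0.4, -0.5, -0.4]
opening: 0.0931
gripper_force: 0.0
phi 102.69 p [0.4461 0.2895 0.2195] d tool [-0.0003  0.004   0.171 ] turn(cw+) 0.0034 tilt 0.04
662 [0.4476 0.2931 0.0604] 0.0606
rect (447.9023132324219, 293.0916442871094) (14.30241584777832, 37.18817901611328) 12.846442222595215 [279.71962617 186.77570093]
flange pts [0.4474 0.2942 0.0326] 0.0327
```

View pics/w2.png

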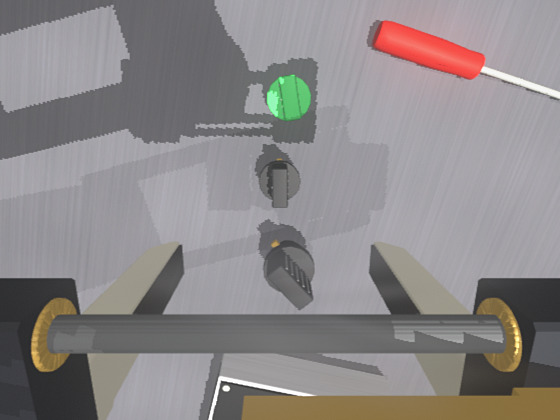

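The small carrier's bar is at (280,186). From the wrist view its centre is (0.448, 0.293), its top 60 mm up and its angle 102.8°, in line with the two fixed cameras. Going down to grasp it.

To row units: 0.045 m is 0.9, 0.02 m is 0.4, -0.003 rad is -0.0005.

```bash
echo '[[0.06,0.056,0.048,0.8,-0.0005],[0.06,0,0,0.9,0],[0.06,0,0,0.9,0],[0.06,0,0,0.4,0],[0.06,0,0,0.2,0],[0.06,0,0,0.22,0],[0.06,0,0,0,0],[0.06,0,0,0,0]]' > m.json && python3 -m inch m.json && python3 -c "
from h import *
goto(.4478,.2929,.0485,102.85)"
```

```text
t: 4.65
tool_pos: [0.4489, 0.2932, 0.05]
orientation: [1.958, 2.456, 0.003]
force: [-0.9, -1.1, 0.3]
opening: 0.0597
gripper_force: 0.0
phi 102.88 p [0.4489 0.2932 0.05  ] d tool [-0.     -0.0012  0.0015] turn(cw+) 0.0006 tilt 0.12
```

To row units: -0.001 m is -0.02.

```bash
echo '[[0.03,0,-0.02,0.02,0],[0.005,0,0,0,0],[0.005,0,0,0,0],[0.005,0,0,0,0],[0.005,0,0,0,0],[0.005,0,0,0,0]]' > m.json && python3 -m inch m.json 40 && echo '[[0.005,0,0,-0.2,0],[0.005,0,0,-0.8,0],[0.005,0,0,-0.9,0],[0.005,0,0,-0.9,0],[0.005,0,0,0,0],[0.005,0,0,0,0]]' > m.json && python3 -m inch m.json && python3 -c "
from h import *
goto(.5046,.0084,.19,197.3)"
```

```text
t: 5.25
tool_pos: [0.4469, 0.2928, 0.0477]
orientation: [-1.957, -2.457, -0.0]
force: [0.4, 0.5, 0.7]
opening: 0.0161
gripper_force: 0.0
t: 5.85
tool_pos: [0.4478, 0.2932, 0.1897]
orientation: [1.957, 2.456, 0.005]
force: [-0.0, -0.9, -1.6]
opening: 0.0136
gripper_force: 40.0
phi 102.92 p [0.4478 0.2932 0.1897] d tool [-0.2903 -0.0083 -0.0006] turn(cw+) -1.6473 tilt 0.21
```

To row units: -0.0415 m is -0.83, -0.0012 m is -0.024.

```bash
echo '[[0.005,-0.83,-0.024,0,0],[0.005,-0.83,-0.024,0,0],[0.005,-0.83,-0.024,0,0],[0.005,-0.83,-0.024,0,0],[0.005,-0.83,-0.024,0,0],[0.005,-0.83,-0.024,0,0],[0.005,-0.83,-0.024,0,0],[0.005,0,0,0,0]]' > m.json && python3 -m inch m.json && echo '[[0.005,0,0,0,-0.0219],[0.005,0,0,0,-0.0219],[0.005,0,0,0,-0.0219],[0.005,0,0,0,-0.0219],[0.005,0,0,0,-0.0219],[0.005,0,0,0,-0.0219],[0.005,0,0,0,-0.0219],[0.005,0,0,0,-0.0219],[0.005,0,0,0,-0.0219],[0.005,0,0,0,-0.0219],[0.005,0,0,0,-0.0219],[0.005,0,0,0,-0.0219],[0.005,0,0,0,0],[0.005,0,0,0,0]]' > m.json && python3 -m inch m.json && python3 - <<'E'
from h import *
goto(.5046,.0084,.15,197.3)
c=read_camera("scene"); np.savez("s3",**c); w=read_camera("wrist"); np.savez("w3",**w)
A=cv2.resize(c["image"][110:250,190:330],(560,560),interpolation=cv2.INTER_CUBIC)
save("pics/s3.png",np.hstack([A[:420],w["image"]])[:, :1120] if 0 else cv2.resize(np.hstack([A[70:490,70:490],w["image"]]),(790,338)))
E
```

```text
t: 6.65
tool_pos: [0.5029, 0.0034, 0.1855]
orientation: [-1.962, -2.451, 0.005]
force: [-0.2, -0.2, -1.6]
opening: 0.0139
gripper_force: 40.0
t: 8.05
tool_pos: [0.5028, 0.0082, 0.1864]
orientation: [0.467, -3.104, -0.001]
force: [2.0, -0.1, -0.8]
opening: 0.0136
gripper_force: 40.0
phi -162.89 p [0.5028 0.0082 0.1864] d tool [-0.0018 -0.0004  0.0364] turn(cw+) -0.0034 tilt 0.13
```

View pics/s3.png

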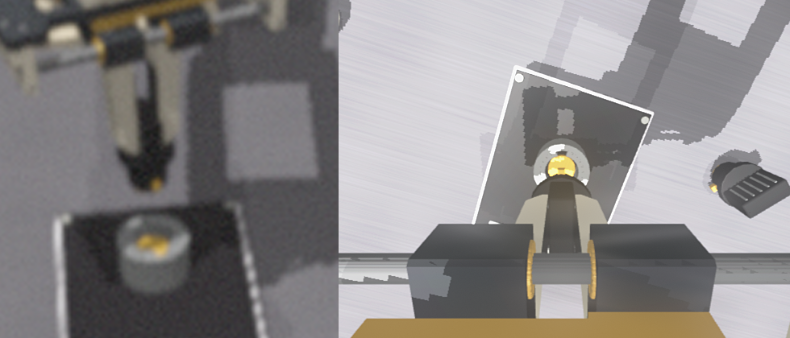

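The carrier hangs between the fingers above the collar. In the wrist view the bar is at about (278,267), with the flange edge and brass lug ahead of it at about (278,211), and the collar is behind. I'll measure the carrier's offset in the tool frame from depth.

```bash
python3 - <<'E'
from h import *
from collar import collar
s,p,R=tool()
for n in("w3","s3"):
    c=dict(np.load(n+".npz")); T=(pts(c)-p)@R; im=c["image"].astype(int)
    if n=="w3":
        print("col278: v, xt, zt, rgb")
        for v in range(196,262,3):
            print(v,(T[v,278]*1000).round(1).tolist(),im[v,278].tolist())
        for zlo,zhi in((.011,.0215),):
            m=(np.abs(T[...,2]-.016)<.003)&(np.hypot(T[...,0],T[...,1])<.035)&(im.max(2)<110)
            q=T[m]; print("flange",len(q),np.median(q[:,2]).round(4))
            y=q[:,1]; e=[(a,q[np.abs(y-a)<.0007][:,0].max()) for a in np.arange(-.016,.0161,.002) if (np.abs(y-a)<.0007).any()]
            print(np.round(e,4).tolist())
    b=(im[...,0]-im[...,2]>50)&(np.hypot(T[...,0],T[...,1])<.03)&(T[...,2]<.06)&(T[...,2]>0.02)
    q=T[b]; print(n,"brass",len(q), q.min(0).round(4) if len(q) else "", q.max(0).round(4) if len(q) else "",np.median(q,0).round(4) if len(q) else "")
E
```

```text
col278: v, xt, zt, rgb
196 [9.1, 1.5, 105.5] [248, 251, 194]
199 [7.0, 1.6, 104.9] [247, 231, 116]
202 [4.6, 1.6, 105.3] [241, 216, 112]
205 [1.5, 1.6, 107.7] [241, 218, 114]
208 [-0.6, 1.6, 106.9] [218, 178, 99]
211 [18.5, 1.2, 36.9] [232, 197, 104]
214 [17.0, 1.2, 36.2] [240, 215, 112]
217 [20.0, 1.2, 21.5] [96, 85, 69]
220 [20.3, 1.1, 15.7] [88, 80, 68]
223 [19.0, 1.1, 14.9] [104, 97, 88]
226 [18.1, 1.1, 13.1] [88, 80, 68]
229 [17.8, 1.1, 9.7] [88, 82, 69]
232 [18.2, 1.1, 4.5] [90, 82, 70]
235 [17.6, 1.1, 2.1] [91, 84, 71]
238 [17.9, 1.0, -2.3] [91, 83, 71]
241 [18.1, 1.0, -6.4] [93, 86, 72]
244 [18.4, 1.0, -10.4] [95, 88, 74]
247 [17.9, 1.0, -12.6] [99, 92, 80]
250 [16.4, 1.0, -12.2] [107, 100, 90]
253 [14.7, 1.0, -11.5] [107, 100, 90]
256 [13.4, 1.0, -11.5] [108, 102, 92]
259 [12.7, 1.0, -13.0] [107, 101, 91]
flange 745 0.016
[[-0.016, 0.0119], [-0.014, 0.0142], [-0.012, 0.0156], [-0.01, 0.0171], [-0.008, 0.0187], [-0.006, 0.0192], [-0.004, 0.0196], [-0.002, 0.0199], [0.0, 0.0203], [0.002, 0.0199], [0.004, 0.0195], [0.006, 0.0193], [0.008, 0.0187], [0.01, 0.0177], [0.012, 0.0163], [0.014, 0.015], [0.016, 0.0125]]
w3 brass 92 [ 0.0122 -0.0065  0.021 ] [0.0202 0.0072 0.0437] [0.0174 0.0001 0.0372]
s3 brass 5 [-0.0209 -0.0026  0.0371] [-0.0136  0.0013  0.0398] [-0.0172 -0.0012  0.0378]
```

```bash
python3 - <<'E'
from h import *
from scipy.optimize import least_squares
s,p,R=tool()
for n,u0,v0 in(("w1",277,186),("w3",278,205)):
    c=dict(np.load(n+".npz")); im=c["image"].astype(int); P=pts(c)
    v,u=np.mgrid[0:420,0:560]
    m=((np.hypot(u-u0,v-v0)<50)&(im.min(2)>150)&(P[...,2]>.07)).astype(np.uint8)
    cn=max(cv2.findContours(m,cv2.RETR_EXTERNAL,cv2.CHAIN_APPROX_NONE)[0],key=cv2.contourArea)[:,0]
    W=np.array([ray(c,a,b,.09)[:2] for a,b in cn])
    g=np.array([.5046,.0084]); d=np.hypot(*(W-g).T); W=W[(d>.0225)&(d<.0275)]
    r=least_squares(lambda x:np.hypot(*(W-x[:2]).T)-x[2],[*g,.025],loss="soft_l1",f_scale=.0005)
    r2=least_squares(lambda x:np.hypot(*(W-x[:2]).T)-.025,g,loss="soft_l1",f_scale=.0005)
    print(n,len(W),r.x.round(4),r2.x.round(4))
goto(.5046,.0084,.135,197.3)
E
```

```text
w1 153 [0.5048 0.0087 0.0249] [0.5048 0.0087]
w3 134 [0.5042 0.0088 0.0247] [0.5045 0.0089]
phi -162.85 p [0.5032 0.008  0.1869] d tool [-0.0015 -0.0001  0.0519] turn(cw+) -0.0026 tilt 0.07
```

To row units: 0.02 m is 0.4, -0.0015 m is -0.03, -0.003 rad is -0.0005.

```bash
echo '[[0.005,-0.03,0.006,0.4,-0.0005],[0.005,0,0,0.4,0],[0.005,0,0,0.1,0],[0.005,0,0,0,0],[0.005,0,0,0,0]]' > m.json && python3 -m inch m.json && python3 -c "
from h import *
goto(.5046,.0086,.132,197.3)" && echo '[[0.005,0,0,0.04,0],[0.005,0,0,0.04,0],[0.005,0,0,0.04,0],[0.005,0,0,0,0]]' > m.json && python3 -m inch m.json && python3 -c "
from h import *
goto(.5046,.0086,.13,197.3)"
```

```text
t: 8.65
tool_pos: [0.5054, 0.0084, 0.1435]
orientation: [-0.476, 3.104, -0.0]
force: [0.5, 1.4, -1.0]
opening: 0.0138
gripper_force: 40.0
phi -162.55 p [0.5054 0.0084 0.1435] d tool [0.0007 0.0004 0.0115] turn(cw+) 0.0026 tilt 0.05
t: 9.05
tool_pos: [0.5049, 0.0085, 0.1365]
orientation: [0.478, -3.105, -0.0]
force: [0.9, -0.3, -1.6]
opening: 0.0136
gripper_force: 40.0
phi -162.51 p [0.5049 0.0085 0.1365] d tool [0.0002 0.0002 0.0065] turn(cw+) 0.0033 tilt 0.02
```

To row units: 0.0015 m is 0.03, 0.003 rad is 0.0005.

```bash
echo '[[0.005,0,0,0.03,0],[0.005,0,0,0.03,0],[0.005,0,0,0,0.0005]]' > m.json && python3 -m inch m.json; echo '[[0.005,0,0,0.02,0],[0.005,0,0,0.02,0],[0.005,0,0,0,0]]' > m.json && python3 -m inch m.json;  echo '[[0.005,0,0,0.02,0],[0.005,0,0,0.02,0],[0.005,0,0,0,0]]' > m.json && python3 -m inch m.json
```

```text
t: 9.35
tool_pos: [0.5048, 0.0085, 0.1334]
orientation: [0.473, -3.105, -0.0]
force: [0.1, -0.2, -1.3]
opening: 0.014
gripper_force: 40.0
t: 9.65
tool_pos: [0.5049, 0.0085, 0.1314]
orientation: [0.473, -3.105, -0.0]
force: [-0.1, -0.2, -0.6]
opening: 0.0136
gripper_force: 40.0
t: 9.95
tool_pos: [0.5049, 0.0085, 0.1295]
orientation: [0.473, -3.106, -0.0]
force: [0.5, 0.9, -1.7]
opening: 0.0139
gripper_force: 40.0
```

No contact force with the tip 8.5 mm below the rim, so the lugs are in the slots. Pushing on down against the spring.

To row units: 0.001 m is 0.02.

```bash
echo '[[0.005,0,0,0.02,0],[0.005,0,0,0.02,0],[0.005,0,0,0,0]]' > m.json && python3 -m inch m.json; echo '[[0.005,0,0,0.02,0],[0.005,0,0,0.02,0],[0.005,0,0,0,0]]' > m.json && python3 -m inch m.json;  echo '[[0.005,0,0,0.02,0],[0.005,0,0,0.02,0],[0.005,0,0,0,0]]' > m.json && python3 -m inch m.json
```

```text
t: 10.25
tool_pos: [0.5051, 0.0085, 0.1279]
orientation: [-0.473, 3.105, -0.0]
force: [-1.0, -0.2, 2.7]
opening: 0.014
gripper_force: 40.0
t: 10.55
tool_pos: [0.5051, 0.0084, 0.1258]
orientation: [-0.473, 3.105, -0.0]
force: [-1.8, -0.2, 3.6]
opening: 0.0135
gripper_force: 40.0
t: 10.85
tool_pos: [0.5052, 0.0084, 0.1238]
orientation: [-0.473, 3.105, -0.0]
force: [-1.4, 0.2, 5.6]
opening: 0.0138
gripper_force: 40.0
```

To row units: 0.001 m is 0.02, 0.0003 m is 0.006.

```bash
echo '[[0.005,0.006,0,0.02,0],[0.005,0,0,0.02,0],[0.005,0,0,0,0]]' > m.json && python3 -m inch m.json; echo '[[0.005,0,0,0.02,0],[0.005,0,0,0.02,0],[0.005,0,0,0,0]]' > m.json && python3 -m inch m.json;  echo '[[0.005,0,0,0.02,0],[0.005,0,0,0.02,0],[0.005,0,0,0.006,0],[0.005,0,0,0,0]]' > m.json && python3 -m inch m.json
```

```text
t: 11.15
tool_pos: [0.5052, 0.0084, 0.1221]
orientation: [-0.473, 3.105, -0.0]
force: [-1.2, 0.4, 6.4]
opening: 0.0134
gripper_force: 40.0
t: 11.45
tool_pos: [0.5052, 0.0084, 0.1203]
orientation: [-0.473, 3.105, -0.0]
force: [-2.3, 0.0, 9.6]
opening: 0.0136
gripper_force: 40.0
t: 11.85
tool_pos: [0.5052, 0.0084, 0.1183]
orientation: [-0.473, 3.105, -0.0]
force: [-2.8, 0.4, 10.3]
opening: 0.0136
gripper_force: 40.0
```

Spring force gives about 10 mm of plunger travel (tip about 20 mm below the rim). Turning clockwise.

To row units: 0.0005 m is 0.01, 0.0003 m is 0.006, 0.04 rad is 0.0064.

```bash
echo '[[0.005,0.006,0,0.01,0],[0.005,0,0,0,0.0064],[0.005,0,0,0,0.0064],[0.005,0,0,0,0.0064],[0.005,0,0,0,0.0064],[0.005,0,0,0,0]]' > m.json && python3 -m inch m.json; python3 -c "
from h import *
print(tool()[0]['wrist_torque'].round(3)); goto(.5049,.0085,.1175,122.3)"
```

```text
t: 12.45
tool_pos: [0.5054, 0.0085, 0.118]
orientation: [-0.221, 3.132, 0.0]
force: [-2.2, 1.4, 10.2]
opening: 0.0133
gripper_force: 40.0
[ 0.445  0.258 -0.   ]
phi -171.92 p [0.5054 0.0085 0.118 ] d tool [0.0005 0.     0.0005] turn(cw+) 1.148 tilt 0.13
```

To row units: 0.06 rad is 0.0095.

```bash
echo '[[0.005,0,0,0,0.0095],[0.005,0,0,0,0.0095],[0.005,0,0,0,0.0095],[0.005,0,0,0,0.0095],[0.005,0,0,0,0.0095],[0.005,0,0,0,0.0095],[0.005,0,0,0,0]]' > m.json && python3 -m inch m.json; python3 -c "
from h import *
print(tool()[0]['wrist_torque'].round(3)); goto(.5049,.0085,.1175,122.3)";  echo '[[0.005,0,0,0,0.0095],[0.005,0,0,0,0.0095],[0.005,0,0,0,0.0095],[0.005,0,0,0,0.0095],[0.005,0,0,0,0.0095],[0.005,0,0,0,0.0095],[0.005,0,0,0,0.0095],[0.005,0,0,0,0.0095],[0.005,0,0,0,0.0095],[0.005,0,0,0,0.0095],[0.005,0,0,0,0.0095],[0.005,0,0,0,0]]' > m.json && python3 -m inch m.json; python3 -c "
from h import *
print(tool()[0]['wrist_torque'].round(3)); goto(.5049,.0085,.1175,122.3)"
```

```text
t: 13.15
tool_pos: [0.5053, 0.0086, 0.118]
orientation: [0.344, 3.121, 0.001]
force: [-2.1, 2.1, 9.9]
opening: 0.0139
gripper_force: 40.0
[ 0.468  0.254 -0.004]
phi 167.41 p [0.5053 0.0086 0.118 ] d tool [ 0.0004 -0.0002  0.0005] turn(cw+) 0.7873 tilt 0.13
t: 14.35
tool_pos: [0.5055, 0.0088, 0.1181]
orientation: [1.337, 2.841, 0.003]
force: [-1.7, 3.1, 10.5]
opening: 0.0136
gripper_force: 40.0
[0.515 0.165 0.015]
phi 129.6 p [0.5055 0.0088 0.1181] d tool [ 0.0002 -0.0006  0.0006] turn(cw+) 0.1275 tilt 0.15
```

To row units: 0.05 rad is 0.008.

```bash
for i in 1; do echo '[[0.005,0,0,0,0.008],[0.005,0,0,0,0.008],[0.005,0,0,0,0.0032],[0.005,0,0,0,0]]' > m.json && python3 -m inch m.json; done; python3 -c "
from h import *
print(tool()[0]['wrist_torque'].round(3)); goto(.5049,.0085,.1175,122.3)"; echo '[[0.005,0,0,0,0.0032],[0.005,0,0,0,0.0032],[0.005,0,0,0,0]]' > m.json && python3 -m inch m.json;python3 -c "
from h import *
print(tool()[0]['wrist_torque'].round(3)); goto(.5049,.0085,.1175,122.3)"
```

```text
t: 14.75
tool_pos: [0.5055, 0.0088, 0.1181]
orientation: [1.503, 2.757, 0.003]
force: [-0.2, 3.3, 10.1]
opening: 0.0136
gripper_force: 40.0
[0.585 0.123 0.055]
phi 122.81 p [0.5055 0.0088 0.1181] d tool [ 0.0001 -0.0007  0.0006] turn(cw+) 0.0088 tilt 0.16
t: 15.05
tool_pos: [0.5056, 0.0088, 0.1182]
orientation: [1.557, 2.726, 0.003]
force: [-1.6, 3.1, 10.0]
opening: 0.0137
gripper_force: 40.0
[ 0.532  0.124 -0.008]
phi 120.52 p [0.5056 0.0088 0.1182] d tool [ 0.0001 -0.0007  0.0007] turn(cw+) -0.0311 tilt 0.16
```

To row units: 0.02 rad is 0.0032.

```bash
echo '[[0.005,0,0,0,0.0032],[0.005,0,0,0,0.0024],[0.005,0,0,0,0]]' > m.json && python3 -m inch m.json;python3 -c "
from h import *
print(tool()[0]['wrist_torque'].round(3)); goto(.5049,.0085,.1175,122.3)"; echo '[[0.005,0,0,0,0.0024],[0.005,0,0,0,0.0016],[0.005,0,0,0,0]]' > m.json && python3 -m inch m.json;python3 -c "
from h import *
print(tool()[0]['wrist_torque'].round(3)); goto(.5049,.0085,.1175,122.3)"
```

```text
t: 15.35
tool_pos: [0.5056, 0.0088, 0.1182]
orientation: [1.605, 2.699, 0.003]
force: [-1.7, 2.8, 10.5]
opening: 0.0138
gripper_force: 40.0
[0.548 0.151 0.007]
phi 118.52 p [0.5056 0.0088 0.1182] d tool [ 0.0001 -0.0007  0.0007] turn(cw+) -0.0659 tilt 0.16
t: 15.65
tool_pos: [0.5055, 0.0088, 0.1181]
orientation: [1.638, 2.679, 0.003]
force: [-1.1, 2.8, 9.5]
opening: 0.0135
gripper_force: 40.0
[0.485 0.178 0.044]
phi 117.11 p [0.5055 0.0088 0.1181] d tool [ 0.     -0.0006  0.0006] turn(cw+) -0.0906 tilt 0.15
```

Turned about 80°. Easing up: if it's under the pocket, the spring force should fall only gradually over 3 mm.

To row units: -0.001 m is -0.02.

```bash
echo '[[0.005,0,0,-0.02,0],[0.005,0,0,-0.02,0],[0.005,0,0,0,0]]' > m.json && python3 -m inch m.json; echo '[[0.005,0,0,-0.01,0],[0.005,0,0,-0.01,0],[0.005,0,0,0,0]]' > m.json && python3 -m inch m.json; python3 -c "
from h import *
print(tool()[0]['wrist_torque'].round(3)); goto(.5049,.0085,.1175,122.3)"
```

```text
t: 15.95
tool_pos: [0.5054, 0.0087, 0.1199]
orientation: [1.638, 2.679, 0.003]
force: [-0.4, 2.9, 8.1]
opening: 0.0138
gripper_force: 40.0
t: 16.25
tool_pos: [0.5054, 0.0087, 0.1208]
orientation: [1.638, 2.679, 0.003]
force: [0.0, 2.5, 6.6]
opening: 0.0138
gripper_force: 40.0
[ 0.433 -0.116  0.083]
phi 117.12 p [0.5054 0.0087 0.1208] d tool [ 0.0001 -0.0006  0.0033] turn(cw+) -0.0904 tilt 0.14
```

To row units: -0.0005 m is -0.01.

```bash
echo '[[0.005,0,0,-0.01,0],[0.005,0,0,0,0]]' > m.json && python3 -m inch m.json; python3 -c "
from h import *
print(tool()[0]['wrist_torque'].round(3))"; echo '[[0.005,0,0,-0.01,0],[0.005,0,0,0,0]]' > m.json && python3 -m inch m.json; python3 -c "
from h import *
print(tool()[0]['wrist_torque'].round(3))"
```

```text
t: 16.45
tool_pos: [0.5054, 0.0087, 0.1212]
orientation: [1.638, 2.679, 0.003]
force: [-1.7, 2.4, 7.1]
opening: 0.0135
gripper_force: 40.0
[ 0.482 -0.157  0.12 ]
t: 16.65
tool_pos: [0.5054, 0.0087, 0.1216]
orientation: [1.638, 2.679, 0.003]
force: [-0.1, 1.3, 6.7]
opening: 0.0139
gripper_force: 40.0
[ 0.423 -0.165  0.041]
```

To row units: -0.0005 m is -0.01, -0.0003 m is -0.006.

```bash
echo '[[0.005,0,0,-0.01,0],[0.005,0,0,-0.006,0],[0.005,0,0,0,0]]' > m.json && python3 -m inch m.json; python3 -c "
from h import *
print(tool()[0]['wrist_torque'].round(3))
c=read_camera('scene'); im=cv2.resize(c['image'][120:260,190:330],(560,560),interpolation=cv2.INTER_CUBIC); save('pics/s4.png',im)"
```

```text
t: 16.95
tool_pos: [0.5053, 0.0086, 0.1223]
orientation: [1.638, 2.679, 0.003]
force: [0.9, 2.2, 5.1]
opening: 0.0138
gripper_force: 40.0
[ 0.56  -0.445  0.037]
```

View pics/s4.png

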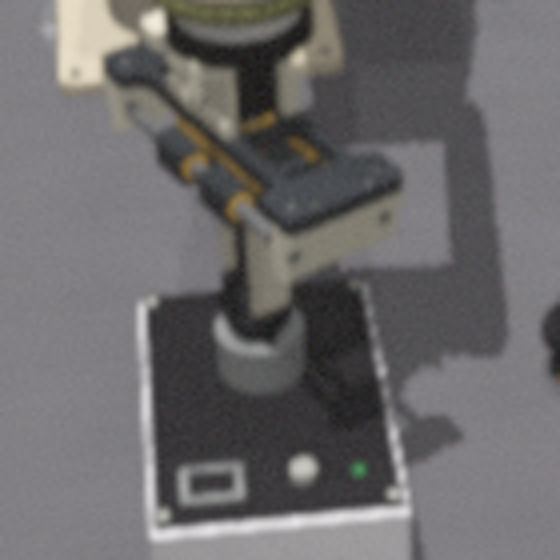

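The image shows the carrier in the collar (260,330), with the flange near the rim and the bar turned. The force is starting to drop about 16 mm below the rim, which fits the pocket. Letting go.

To row units: 0.0003 m is 0.006.

```bash
echo '[[0.005,0,0,0.006,0],[0.05,0,0,0,0],[0.05,0,0,0,0],[0.05,0,0,0,0],[0.05,0,0,0,0]]' > m.json && python3 -m inch m.json 10; echo '[[0.05,0,0,-0.2,0],[0.05,0,0,-0.6,0],[0.05,0,0,-0.8,0],[0.05,0,0,-0.8,0],[0.05,0,0,0,0],[0.05,0,0,0,0]]' > m.json && python3 -m inch m.json; python3 - <<'E'
from h import *
c=read_camera("wrist"); np.savez("w5",**c); save("pics/w5.png",c["image"])
P=pts(c); z=P[...,2]
m=((z>.126)&(z<.15)&(np.hypot(P[...,0]-.505,P[...,1]-.0085)<.03)).astype(np.uint8)
print(m.sum(),"top z",np.median(z[m>0]).round(4))
cn=max(cv2.findContours(m,cv2.RETR_EXTERNAL,cv2.CHAIN_APPROX_NONE)[0],key=cv2.contourArea)
zt=float(np.median(z[m>0])); W=np.array([ray(c,a,b,zt)[:2] for a,b in cn[:,0]],np.float32)
print(cv2.minAreaRect(W*1000)); print(sensors.read_state()["force"].round(2))
E
```

```text
t: 17.5
tool_pos: [0.5041, 0.0082, 0.1209]
orientation: [-1.639, -2.679, 0.001]
force: [-0.1, 0.6, -0.6]
opening: 0.0415
gripper_force: 0.0
t: 18.1
tool_pos: [0.5053, 0.0082, 0.2433]
orientation: [1.637, 2.678, 0.002]
force: [-0.3, -0.4, 0.1]
opening: 0.0499
gripper_force: 0.0
896 top z 0.1348
((504.9288635253906, 9.101550102233887), (14.1775484085083, 36.74498748779297), 26.794498443603516)
[-0.18 -0.29 -0.39]
```

View pics/w5.png

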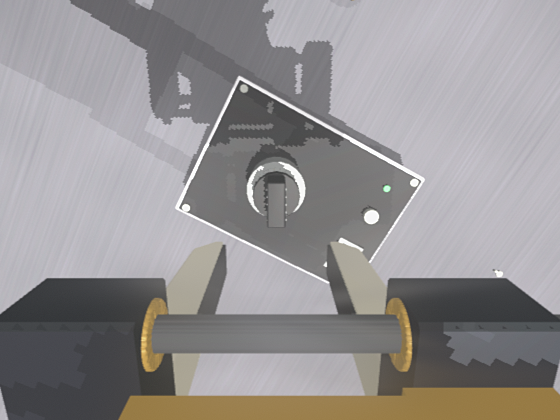

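The wrist view shows the carrier upright in the collar, bar at (277,200). Its top is at 134.8 mm, so the tip is about 15.2 mm below the rim. Unlocked, the spring would have lifted the top to 140 mm, so it is held. Handing in.

```bash
python3 -c "
from h import *
print(robot.close_job())"
```

```text
the job is handed in; nothing more can be done
None
```

The small black fuse carrier is locked in the holder and released, with its tip about 15 mm below the rim (allowed 14.2–17.5 mm), and the job was handed in at about 18 s; no verdict was shown.

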